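Turn the tool carousel until the chuck key faces the front

ROBOT

A 6-joint arm with a two-finger parallel gripper is mounted at the origin on the work surface. World frame = base frame: x ahead of the robot, y to its left, z up, the work surface at z = 0. Lengths are in m, angles in rad, forces in N, time in s.
With the tool pointing down it reaches from about 0.25 to 0.725 m from the base axis. Payload 4 kg.
Tool frame: the origin (TCP) lies at the centre of the arm's flange, where the gripper is bolted on; the fingertips stand 173 mm ahead of it and the grasp point (between the pads) lies 155 mm ahead of it; y points along the fingers, z is the direction in which the jaws open and shut, and the axes are right-handed (so a half turn about y gives the same grasp; the last joint's range is limited). The gripper opens to 85 mm and grips with 20 to 120 N. Pads are 22 mm wide; open, the fingers measure 114 mm over their backs; the gripper's body (76 mm by 85 mm) begins 54 mm behind the grasp point. The pads swing forward as they close: fully open they stand 13 mm farther back than shut.
Start: joints at [1.258, 0.241, 0.005, 1.335, 0, 1.571], TCP at [0.154, 0.476, 0.405] pointing down, gripper open.
Joint ranges: [-2.72, 2.72], [-1.05, 1.87], [-1.09, 1.28], [-1.99, 2.15], [-1.42, 1.44], [-3.14, 3.14]. Speed limits (rad/s): [2.79, 2.79, 3.14, 3.14, 3.14, 3.14].

INTERFACE

Orientations are given as a rotation vector (axis times angle).
In Python, from bench import bot gives the robot as it stands. The module is installed in compiled form; this text tells all that it offers.
- The arm moves only by the shell command python3 -m handwheel 'ROWS' [FORCE]. ROWS is JSON, a list of rows, each a list of 3 entries, a list of its own where there are three numbers: the opening in per cent of the stroke, from 0 (shut) to 100 (fully open), then the shift along the tool's x, y, z in mm, then the turn about the tool's y in rad. In form: [[hand, [tx, ty, tz], turn], ...]. A call has 1 to 5 rows; each row shifts and turns the commanded pose from where the row before left it, along the tool's axes as they then stand; what a row does not reach is not made up. A row lasts 1/10 s, in which the tool goes at most 50 mm and 8.59 degrees, less where a joint would pass 70% of its speed; a pose out of reach is approached as far as the arm can. A call is refused whole if a number of a shift passes 50 or a number of a turn 0.15, either way. A call with a gripper value outside its range is refused whole. The fingers move at their own pace and stop on an object; FORCE is the grip in N (left out, the last holds). Time passes only in rows, so rows that do not move let the fingers close. It gives the time, the measured TCP pose, the force and the opening at its end, in the units of the state.
- bot.get_obs(): the state, without advancing time (a new reading comes with each control period).
- bot.get_image(name): name is "scene" or "top"; returns a dict with "color" (400x640x3 uint8, red, green, blue), "fov_y" (degrees; the focal length in pixels is half the picture's height over the tangent of half this angle, whatever the lens; pixels are square), "cx", "cy" (the principal point, pixels), "position" and "orientation" of the camera in the world. Camera axes: x right, y down, z forward; pixel columns grow to the right and rows downward; lengths in m; the calibration is good to about 2 mm. A picture is of the moment at which its call begins. There is no depth.
- bot.finish_job(): hands the job in, once; it reports no verdict.
The state is a dict: "t": time; "q": joint angles; "dq": joint speeds; "joint_efforts": joint torques, N m; "position": TCP position; "eef_rot": TCP orientation; "force": force on the tool from outside, world axes, zero at the start; "ft_torque": the same for the moment, N m; "gripper_width": finger opening in m.
Only numpy, scipy, OpenCV 4.12 (cv2) and the standard library are available. Lean on these libraries where they do the work, as an engineer would, in place of code of your own. Each camera call takes 0.05 s, during which the arm holds its last target. There are 200 camera calls.

TASK

Push the round carousel tray round by its rim, gently, until the black chuck key standing on it is in line with the pointed tongue on the front of the stand. Do not touch, lift or tip the chuck key, the jars or the funnel: they ride round in their places. Leave the other things on the bench as they are, and finish with the tray at rest and the hand clear.

Things in the scene. Friction and masses are not known exactly. Their poses are not given: they have to be found in the camera images.
- stand: Fixed dark steel foot of the carousel, 200 mm across. Origin on the bench at the turning axis. A flat pointed tongue 34 mm wide, 8 to 16 mm above the bench, sticks out along its own -x to 227 mm from the axis (77 mm past the tray's edge): that is the front. It points roughly towards the robot, but is set skew.
- carousel_mid (a point): On the turning axis at the tray's floor, 43 mm above the bench; turns with the tray, z up. Galvanised steel tray 300 mm across, floor 8 mm thick, lip 4 mm thick with its top 57 mm above the bench. Two crossed thin dividers, tops 76 mm above the bench, part it into quarters centred on its +x, -x, +y and -y; the key stands in the -x quarter.
- post_top (a point): Top centre, 110 mm above the bench, of the rim post in the tray's +x direction. Six such round steel posts, 16 mm in diameter, stand on the rim with centres 152 mm from the axis, 60 degrees apart (0, 60, ... 300 from the tray's +x). Push against the side of a post.
- carousel (a joint): Turning of the tray since the start in rad, 0 at the start, growing anticlockwise seen from above; it turns both ways, without stops in use (over two turns each way), with dry friction of 0.2 N m (about 1.3 N at a post) that stops it where the push ends.
- key_mid (a point): Middle of the chuck key (loose, 90 g), which stands shaft down in a wooden block 34 x 34 x 22 mm on the tray, 78 mm from the axis. Black T: grip bar 64 mm long and 16 mm thick on a collar 22 mm in diameter; its top is 99 mm above the bench, this point about 72 mm.
- jar_a_mid (a point): Middle of an open empty glass jar, 66 mm across and 65 mm high, standing loose on the tray 78 mm from the axis; top 108 mm above the bench.
- jar_b_mid (a point): Middle of the second such glass jar, same size, also loose on the tray 78 mm from the axis.
- funnel_mid (a point): Middle of a white plastic funnel standing mouth down, loose, on the tray 78 mm from the axis; 84 mm across at the foot, 75 mm high, top 118 mm above the bench.
- scraper: Putty scraper with a steel blade 75 mm wide, 210 mm long lying loose on the bench left of the carousel; origin under it, where handle and blade meet. To be left alone.
- tin: Round tin, 80 mm across, 110 mm high, standing on the bench right of the carousel; origin at the centre of its underside. To be left alone.
- tape: Ring of tape, 96 mm across, 24 mm high, lying on the bench to the right; origin at the centre of its underside. To be left alone.
- sanding_block: Cork sanding block 65 x 100 x 40 mm on the bench to the left; origin at the centre of its underside. To be left alone.

How it is judged:
By the outcome, as a careful person would: the job done as asked, in the order asked, and still so for the second after the job is handed in, with the robot touching nothing.
It also fails if it takes over 64 s, if anything falls off the work surface, if the arm or the gripper's body presses on something with over 40 N, if the wrist force passes 120 N, or if a joint passes its speed limit or range.

## Working session

There is one attempt and no reset: what is moved stays moved. The work goes in short steps, Python scripts to look and compute and a shell command to move; the robot and the scene stay as the last step left them, time stands still between calls to the robot, and variables do not carry over. Pictures are saved under pics/ and viewed, about 8 in all and at most 12, crops included, and the job is handed in when it is done.

```bash
mkdir -p pics; python3 - <<'E'
from bench import bot
import cv2
for n in("scene","top"):
    i=bot.get_image(n); cv2.imwrite(f"pics/{n}0.png",i["color"][:,:,::-1])
    print(n,{k:v for k,v in i.items() if k!="color"})
print(bot.get_obs())
E
```

```text
scene {'fov_y': 50.441374370423254, 'cx': 318.71018392270025, 'cy': 200.53495712697247, 'position': array([ 1.03800529, -0.14329707,  1.01115195]), 'orientation': array([-2.08256218, -1.73666247,  0.45319808])}
top {'fov_y': 44.04886600047247, 'cx': 320.84967052922565, 'cy': 196.00694248471356, 'position': array([ 0.33227712, -0.05783403,  1.53508158]), 'orientation': array([-2.15880062,  2.13300036, -0.15642241])}
{'t': 0.1, 'q': array([1.25799072e+00, 2.41339590e-01, 3.84445852e-03, 1.33521648e+00,
       3.15895004e-05, 1.57079799e+00]), 'dq': array([ 2.65801143e-04, -9.49820440e-05,  3.48585369e-03,  8.17240139e-04,
       -2.58601865e-03,  2.01355939e-03]), 'joint_efforts': array([-5.97323178e-04, -3.73137295e+01,  2.53010577e+01,  1.08912773e-02,
       -2.49860369e-05, -5.36352445e-06]), 'position': array([0.1537846 , 0.47550283, 0.40389517]), 'eef_rot': array([-1.55870912,  0.2458205 , -0.24530099]), 'force': array([ 0.48531779, -0.18726724,  0.01130533]), 'ft_torque': array([ 0.03503422,  0.00464451, -0.0177711 ]), 'gripper_width': 0.08569017916636233}
```

View pics/top0.png

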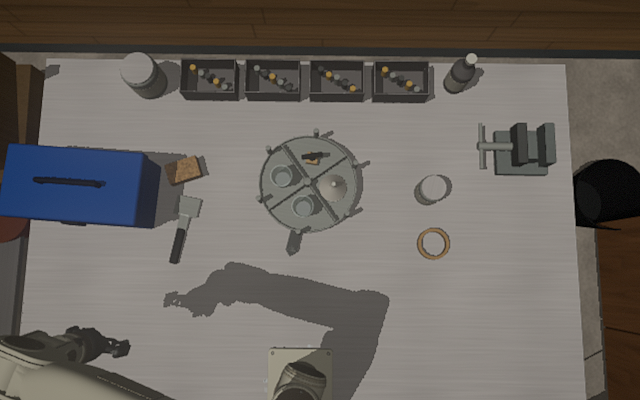

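View pics/scene0.png

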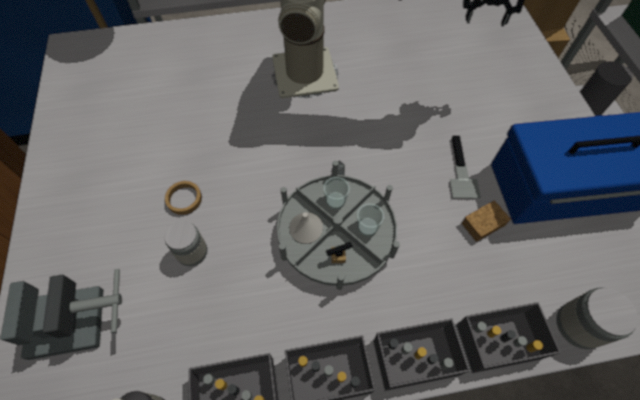

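Top view: tray centre near (310,184), key near (314,157), tongue tip near (293,252). The key is at the back and has to turn about 150–160°. I'll enlarge the tray for exact pixels.

```bash
cat > h.py <<'E'
import numpy as np, cv2
from scipy.spatial.transform import Rotation as R
from bench import bot
def fl(i): return 200/np.tan(np.radians(i["fov_y"])/2)
def ray(i,u,v,z):
    d=R.from_rotvec(i["orientation"]).apply([(u-i["cx"])/fl(i),(v-i["cy"])/fl(i),1]); p=i["position"]
    return (p+d*(z-p[2])/d[2])[:2]
def proj(i,P):
    c=R.from_rotvec(i["orientation"]).inv().apply(np.asarray(P)-i["position"])
    return c[...,:2]/c[...,2:]*fl(i)+[i["cx"],i["cy"]]
def crop(i,name,u0=240,v0=120,w=140,h=140,s=4):
    cv2.imwrite(name,cv2.resize(i["color"][v0:v0+h,u0:u0+w,::-1],None,fx=s,fy=s,interpolation=cv2.INTER_CUBIC))
E
python3 - <<'E'
from h import *
i=bot.get_image("top"); crop(i,"pics/c1.png")
np.save("top0.npy",i["color"])
for p in [(310,184,.057),(293,252,.012),(314,155,.095),(317,133,.11),(186,170,.04),(433,189,.11),(433,243,.02),(190,205,.01)]: print(p,ray(i,*p))
E
```

```text
(310, 184, 0.057) [ 0.58518467 -0.02331266]
(293, 252, 0.012) [0.38105259 0.02659947]
(314, 155, 0.095) [ 0.66647075 -0.03479243]
(317, 133, 0.11) [ 0.72990834 -0.04300444]
(186, 170, 0.04) [0.62718644 0.35952611]
(433, 189, 0.11) [ 0.56566133 -0.38388162]
(433, 243, 0.02) [ 0.41325488 -0.4009761 ]
(190, 205, 0.01) [0.52250391 0.3497674 ]
```

View pics/c1.png

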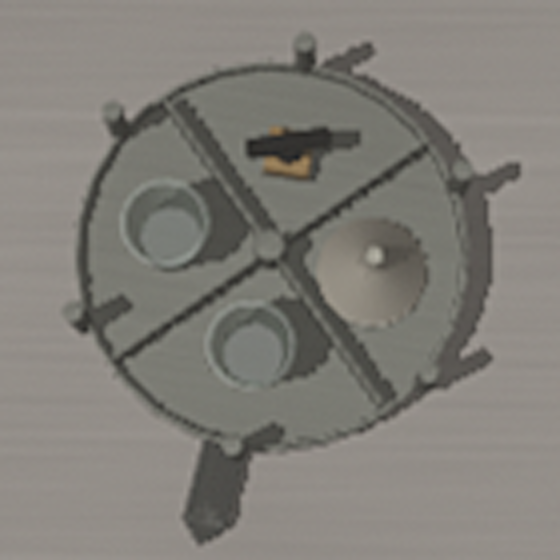

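```bash
cat > meas.py <<'E'
from h import *
from scipy.optimize import least_squares
i=bot.get_image("top")
def X(pts,z): return np.array([ray(i,240+u/4,120+v/4,z) for u,v in pts])
posts=X([(232,443),(430,373),(460,168),(305,40),(113,110),(73,312)],.110)
f=lambda p:(p[:2]+.152*np.c_[np.cos(p[2]+np.arange(6)*np.pi/3),np.sin(p[2]+np.arange(6)*np.pi/3)]-posts).ravel()
s=least_squares(f,[.585,-.02,np.pi]);c=s.x[:2]
print("centre",c,"trayx deg",np.degrees(s.x[2]),"res mm",np.abs(s.fun).max()*1e3)
E
cat > m1.py <<'E'
from meas import *
pol=lambda P,c:[(round(np.hypot(*(p-c))*1e3,1),round(np.degrees(np.arctan2(*(p-c)[::-1])),1)) for p in P]
print("hub@.08",X([(271,245)],.08))
print("tongue tip",pol(X([(203,543)],.012),c),"edges",pol(X([(183,517),(238,522),(205,455),(246,458)],.012),c))
print("key bar top centre",pol(X([(288,143)],.095),c),"bar ends",pol(X([(247,150),(330,137)],.095),c))
print("jars tops",pol(X([(165,223),(251,344)],.108),c),"funnel tip",pol(X([(374,253)],.118),c))
# dark mask for key & tongue
hsv=cv2.cvtColor(i["color"],cv2.COLOR_RGB2HSV); 
m=(hsv[...,2]<42).astype(np.uint8)
n,l,st,ce=cv2.connectedComponentsWithStats(m[140:180,290:340]); print(st[1:],ce[1:]+[290,140])
print(i["color"][225:258:4,286:304:2].sum(2)//3)
E
python3 m1.py
```

```text
centre [ 0.58831054 -0.01620947] trayx deg 170.96129904380192 res mm 2.1715204011375775
hub@.08 [[ 0.58949972 -0.01700259]]
tongue tip [(np.float64(224.3), np.float64(167.3))] edges [(np.float64(209.5), np.float64(161.9)), (np.float64(203.8), np.float64(173.5)), (np.float64(159.3), np.float64(162.0)), (np.float64(154.4), np.float64(173.4))]
key bar top centre [(np.float64(76.9), np.float64(-9.5))] bar ends [(np.float64(72.3), np.float64(14.2)), (np.float64(91.9), np.float64(-28.5))]
jars tops [(np.float64(77.3), np.float64(81.3)), (np.float64(77.9), np.float64(171.3))] funnel tip [(np.float64(77.5), np.float64(-97.8))]
[[26 13  1  1  1]
 [13 18  4  1  4]
 [23 18  2  2  3]] [[316.         153.        ]
 [304.5        158.        ]
 [313.66666667 158.66666667]]
[[ 65 101 124 119 120 119 118 117 118]
 [147 129 121 101 106 101 106 100  72]
 [141 144  87  75  74  97 108  56  80]
 [142 127  73  77  74  76  76  75 131]
 [144  88  77  76  75  76  76  77 144]
 [120  72  75  77  77  75  77 131 140]
 [ 82  82  80  94  78  73  81 136 139]
 [146  85  75  74  69 140 143 140 140]
 [140 140 141 140 138 139 139 138 138]]
```

```bash
cat > plan.py <<'E'
from h import *
import sys
# target: post angle deg, TCP z ; prints shift in tool axes and yaw turn about tool y to make jaw axis tangential
def plan(ang,z,c=(.5885,-.0163),r=.152):
    o=bot.get_obs(); M=R.from_rotvec(o["eef_rot"]); a=np.radians(ang)
    T=np.array([c[0]+r*np.cos(a),c[1]+r*np.sin(a),z])
    zt=M.as_matrix()[:,2]; jaw=np.degrees(np.arctan2(zt[1],zt[0]))
    print("t",round(o["t"],2),"tcp",o["position"].round(4),"q",o["q"].round(3),"F",o["force"].round(1),"w",round(o["gripper_width"],4))
    print("jaw dir",round(jaw,1),"tool x dir",M.as_matrix()[:,0].round(2),"y",M.as_matrix()[:,1].round(3))
    print("shift tool mm",(M.inv().apply(T-o["position"])*1e3).round(1),"turn opts about y (rad)",[round(float(np.radians(((jaw-(ang+90)+k*180+180)%360)-180)),3) for k in(0,1)])
plan(float(sys.argv[1]),float(sys.argv[2]))
E
python3 plan.py 111 .39; python3 -m handwheel '[[40,[0,0,0],0.1]]'; python3 plan.py 111 .39
```

```text
t 0.2 tcp [0.1538 0.4756 0.4041] q [ 1.258  0.241  0.004  1.335 -0.     1.571] F [ 0.1 -0.1  0.6] w 0.0856
jaw dir 72.1 tool x dir [ 0.95 -0.31  0.  ] y [-0.    -0.001 -1.   ]
shift tool mm [ 469.5   14.4 -216. ] turn opts about y (rad) [-2.25, 0.891]
t: 0.3
position: [0.1538, 0.4756, 0.4043]
eef_rot: [-1.547, 0.326, -0.326]
force: [-0.2, 0.8, -0.2]
gripper_width: 0.0731
t 0.3 tcp [0.1538 0.4756 0.4043] q [ 1.258  0.241  0.005  1.335 -0.     1.673] F [-0.2  0.8 -0.2] w 0.0731
jaw dir 66.2 tool x dir [ 0.91 -0.4   0.  ] y [-0.    -0.001 -1.   ]
shift tool mm [ 489.1   14.5 -166.9] turn opts about y (rad) [-2.353, 0.789]
```

```bash
python3 -m handwheel '[[40,[35,0,-12],0.15],[40,[35,0,5],0.15],[40,[35,0,5],0.15],[40,[35,0,10],0.15],[40,[35,0,15],0.15]]'; python3 plan.py 111 .39
```

```text
t: 0.8
position: [0.3057, 0.3745, 0.4045]
eef_rot: [-1.373, 0.908, -0.908]
force: [1.0, 0.2, 0.7]
gripper_width: 0.0343
t 0.8 tcp [0.3057 0.3745 0.4045] q [ 0.886  0.208 -0.037  1.326  0.     2.055] F [1.  0.2 0.7] w 0.0343
jaw dir 23.1 tool x dir [ 0.39 -0.92  0.  ] y [-0. -0. -1.]
shift tool mm [318.4  14.5 112.7] turn opts about y (rad) [-3.106, 0.036]
```

```bash
python3 -m handwheel '[[40,[45,0,15],0.03],[40,[45,0,15],0],[40,[45,0,15],0],[40,[45,0,15],0],[40,[45,0,15],0]]'; python3 -m handwheel '[[40,[45,0,18],0],[40,[25,0,8],0],[40,[0,0,0],0],[40,[0,0,0],0]]';  python3 plan.py 111 .30
```

```text
t: 1.3
position: [0.4595, 0.1931, 0.4046]
eef_rot: [-1.365, 0.926, -0.926]
force: [0.5, 1.1, -0.2]
gripper_width: 0.0341
t: 1.7
position: [0.5087, 0.1388, 0.4042]
eef_rot: [-1.365, 0.929, -0.927]
force: [0.3, -0.1, 0.4]
gripper_width: 0.0338
t 1.7 tcp [0.5087 0.1388 0.4042] q [0.266 0.296 0.077 1.354 0.    1.461] F [ 0.3 -0.1  0.4] w 0.0338
jaw dir 21.6 tool x dir [ 0.37 -0.93 -0.  ] y [-0.001  0.    -1.   ]
shift tool mm [ 21.7 104.2  18.9] turn opts about y (rad) [-3.132, 0.01]
```

```bash
python3 -m handwheel '[[40,[12,30,10],0.01],[40,[9.5,30,9],0],[40,[0,30,0],0],[40,[0,12,0],0],[40,[0,0,0],0]]';  python3 plan.py 111 .252
python3 - <<'E'
from h import *
i=bot.get_image("scene"); a=i["color"][110:310,240:440]
j=bot.get_image("top"); b=j["color"][100:260,220:380]
a=cv2.resize(a,(400,400),interpolation=2); b=cv2.resize(b,(400,400),interpolation=2)
cv2.imwrite("pics/pre.png",np.hstack([a,b])[:,:,::-1])
E
```

```text
t: 2.2
position: [0.5326, 0.1271, 0.3009]
eef_rot: [-1.365, 0.936, -0.93]
force: [0.6, 0.0, 0.2]
gripper_width: 0.0339
t 2.2 tcp [0.5326 0.1271 0.3009] q [ 0.234  0.401 -0.047  1.127  0.     1.435] F [0.6 0.  0.2] w 0.0339
jaw dir 21.2 tool x dir [ 0.36 -0.93 -0.  ] y [-0.005 -0.001 -1.   ]
shift tool mm [ 2.  48.9  1. ] turn opts about y (rad) [-3.138, 0.003]
```

View pics/pre.png

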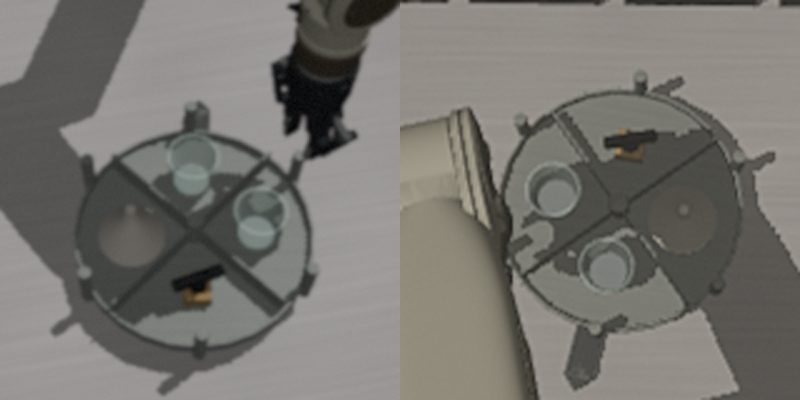

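```bash
python3 - <<'E'
from h import *
i=bot.get_image("scene")
for P in [(.534,.1256,.11),(.534,.1256,.06),(.5326,.1271,.1301),(.5326,.1271,.137)]:
    print(P,(proj(i,P)-[240,110])*2)
a=i["color"][160:220,350:430]
cv2.imwrite("pics/pre2.png",cv2.resize(a,(640,480),interpolation=2)[:,:,::-1])
E
```

```text
(0.534, 0.1256, 0.11) [296.74114085 154.65582585]
(0.534, 0.1256, 0.06) [291.15120197 174.68960536]
(0.5326, 0.1271, 0.1301) [300.01366289 144.97718611]
(0.5326, 0.1271, 0.137) [300.85387455 141.977926  ]
```

View pics/pre2.png

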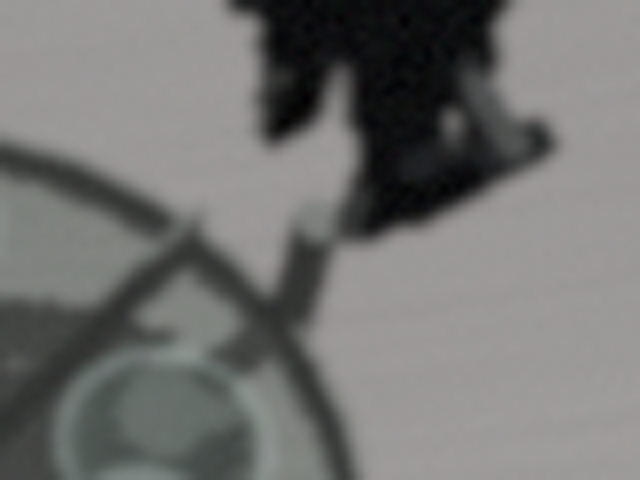

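The post top (crop 318,218) lies between the two finger tips (275,135 and 365,235), so I lower the hand over it.

```bash
python3 -m handwheel '[[40,[0,10,0],0],[40,[0,10,0],0],[40,[0,10,0],0],[40,[0,10,0],0],[40,[0,8,0],0]]';python3 -m handwheel '[[40,[0,0,0],0],[40,[0,0,0],0]]';  python3 plan.py 111 .252
```

```text
t: 2.85
position: [0.5338, 0.1261, 0.2533]
eef_rot: [-1.362, 0.935, -0.933]
force: [0.6, -0.2, -0.3]
gripper_width: 0.0341
t: 3.05
position: [0.5341, 0.1262, 0.2544]
eef_rot: [-1.362, 0.934, -0.934]
force: [0.2, -0.2, -0.3]
gripper_width: 0.0345
t 3.05 tcp [0.5341 0.1262 0.2544] q [ 0.232  0.445 -0.112  1.015 -0.     1.435] F [ 0.2 -0.2 -0.3] w 0.0345
jaw dir 21.1 tool x dir [ 0.36 -0.93 -0.  ] y [-0.001 -0.    -1.   ]
shift tool mm [ 0.5  2.4 -0.3] turn opts about y (rad) [-3.14, 0.001]
```

```bash
python3 -m handwheel '[[40,[0,0,-2.3],-0.015],[40,[0,0,-2.3],-0.015],[40,[0,0,-2.3],-0.015],[40,[0,0,-2.3],-0.015],[40,[0,0,-2.3],-0.015]]'
python3 -m handwheel '[[40,[0,0,-2.3],-0.015],[40,[0,0,-2.3],-0.015],[40,[0.05,0,-3],-0.02],[40,[0.05,0,-3],-0.02],[40,[0.1,0,-4.6],-0.03]]'
python3 -m handwheel '[[40,[0.1,0,-4.6],-0.03],[40,[0.12,0,-6.1],-0.04],[40,[0.12,0,-6.1],-0.04],[40,[0.12,0,-6.1],-0.04],[40,[0.12,0,-6.1],-0.04]]'
python3 plan.py 132 .252
```

```text
t: 3.55
position: [0.5237, 0.1218, 0.2551]
eef_rot: [-1.386, 0.875, -0.877]
force: [1.0, 0.7, 0.3]
gripper_width: 0.0342
t: 4.05
position: [0.5101, 0.1146, 0.2548]
eef_rot: [-1.418, 0.799, -0.799]
force: [0.8, -0.1, 1.0]
gripper_width: 0.0346
t: 4.55
position: [0.4866, 0.0971, 0.2547]
eef_rot: [-1.47, 0.652, -0.653]
force: [1.8, -0.4, 0.5]
gripper_width: 0.0341
t 4.55 tcp [0.4866 0.0971 0.2547] q [ 0.197  0.353 -0.256  0.962 -0.     1.032] F [ 1.8 -0.4  0.5] w 0.0341
jaw dir 42.1 tool x dir [ 0.67 -0.74  0.  ] y [ 0. -0. -1.]
shift tool mm [ 0.5  2.7 -0.1] turn opts about y (rad) [-3.139, 0.002]
```

```bash

python3 -m handwheel '[[40,[0.12,0,-6.1],-0.04],[40,[0.12,0,-6.1],-0.04],[40,[0.12,0,-6.1],-0.04],[40,[0.12,0,-6.1],-0.04],[40,[0.12,0,-6.1],-0.04]]'|grep force
python3 -m handwheel '[[40,[0.12,0,-6.1],-0.04],[40,[0.12,0,-6.1],-0.04],[40,[0.12,0,-6.1],-0.04],[40,[0.12,0,-6.1],-0.04],[40,[0.12,0,-6.1],-0.04]]'|grep force
python3 -m handwheel '[[40,[0.12,0,-6.1],-0.04],[40,[0.12,0,-6.1],-0.04],[40,[0.12,0,-6.1],-0.04],[40,[0.12,0,-6.1],-0.04],[40,[0.12,0,-6.1],-0.04]]'|grep force
python3 plan.py 166.5 .252
python3 - <<'E'
from h import *
i=bot.get_image("scene"); a=i["color"][110:310,240:440]
j=bot.get_image("top"); b=j["color"][100:260,220:380]
a=cv2.resize(a,(400,400),interpolation=2); b=cv2.resize(b,(400,400),interpolation=2)
cv2.imwrite("pics/mid.png",np.hstack([a,b])[:,:,::-1])
E
```

```text
force: [1.8, -0.7, 0.6]
force: [0.4, 1.1, -0.4]
force: [1.5, 1.2, -0.5]
t 6.05 tcp [0.4403 0.0198 0.2546] q [ 0.045  0.257 -0.397  0.917  0.001  0.28 ] F [ 1.5  1.2 -0.5] w 0.034
jaw dir 76.5 tool x dir [ 0.97 -0.23 -0.  ] y [-0.     0.001 -1.   ]
shift tool mm [ 0.5  2.6 -0.5] turn opts about y (rad) [-3.141, 0.0]
```

View pics/mid.png

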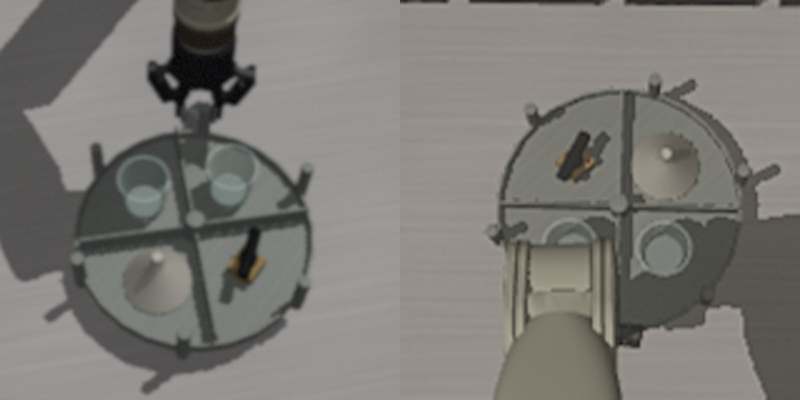

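Everything rides along: the key is now at the left-back and the tray has turned about 52°. I'll keep going.

```bash

python3 -m handwheel '[[40,[0.12,0,-6.1],-0.04],[40,[0.12,0,-6.1],-0.04],[40,[0.12,0,-6.1],-0.04],[40,[0.12,0,-6.1],-0.04],[40,[0.12,0,-6.1],-0.04]]'|grep force
python3 -m handwheel '[[40,[0.12,0,-6.1],-0.04],[40,[0.12,0,-6.1],-0.04],[40,[0.12,0,-6.1],-0.04],[40,[0.12,0,-6.1],-0.04],[40,[0.12,0,-6.1],-0.04]]'|grep force
python3 -m handwheel '[[40,[0.12,0,-6.1],-0.04],[40,[0.12,0,-6.1],-0.04],[40,[0.12,0,-6.1],-0.04],[40,[0.12,0,-6.1],-0.04],[40,[0.12,0,-6.1],-0.04]]'|grep force
python3 -m handwheel '[[40,[0.12,0,-6.1],-0.04],[40,[0.12,0,-6.1],-0.04],[40,[0.12,0,-6.1],-0.04],[40,[0.12,0,-6.1],-0.04],[40,[0.12,0,-6.1],-0.04]]'|grep force
python3 -m handwheel '[[40,[0.12,0,-6.1],-0.04],[40,[0.12,0,-6.1],-0.04],[40,[0.12,0,-6.1],-0.04],[40,[0.12,0,-6.1],-0.04],[40,[0.12,0,-6.1],-0.04]]'|grep force
python3 plan.py 223.8 .252
```

```text
force: [1.3, 1.3, -0.5]
force: [0.7, 0.9, -0.5]
force: [0.1, 1.5, -0.4]
force: [-0.4, 1.5, 0.2]
force: [-0.9, 0.3, 0.6]
t 8.65 tcp [ 0.478  -0.1209  0.2543] q [-2.480e-01  3.490e-01 -2.630e-01  9.610e-01  1.000e-03 -1.012e+00] F [-0.9  0.3  0.6] w 0.0343
jaw dir 133.8 tool x dir [ 0.72  0.69 -0.  ] y [-0.002  0.002 -1.   ]
shift tool mm [ 0.2  2.3 -1. ] turn opts about y (rad) [3.141, -0.001]
```

```bash

python3 -m handwheel '[[40,[0.12,0,-6.1],-0.04],[40,[0.12,0,-6.1],-0.04],[40,[0.12,0,-6.1],-0.04],[40,[0.12,0,-6.1],-0.04],[40,[0.12,0,-6.1],-0.04]]'|grep force
python3 -m handwheel '[[40,[0.12,0,-6.1],-0.04],[40,[0.12,0,-6.1],-0.04],[40,[0.12,0,-6.1],-0.04],[40,[0.12,0,-6.1],-0.04],[40,[0.12,0,-6.1],-0.04]]'|grep force
python3 -m handwheel '[[40,[0.12,0,-6.1],-0.04],[40,[0.12,0,-6.1],-0.04],[40,[0.12,0,-6.1],-0.04],[40,[0.12,0,-6.1],-0.04],[40,[0.12,0,-6.1],-0.04]]'|grep force
python3 -m handwheel '[[40,[0.12,0,-6.1],-0.04],[40,[0.12,0,-6.1],-0.04],[40,[0.12,0,-6.1],-0.04],[40,[0.12,0,-6.1],-0.04],[40,[0.12,0,-6.1],-0.04]]'|grep force
python3 -m handwheel '[[40,[0.05,0,-4.6],-0.03],[40,[0.05,0,-3],-0.02],[40,[0,0,-1.5],-0.01],[40,[0,0,0],0],[40,[0,0,0],0]]'|grep force
python3 plan.py 273 .252
python3 - <<'E'
from h import *
j=bot.get_image("top"); np.save("top1.npy",j["color"]); crop(j,"pics/c2.png")
E
```

```text
force: [-1.3, 1.3, 0.6]
force: [-2.1, 0.4, 2.5]
force: [-1.1, -0.5, 0.7]
force: [-0.5, -0.1, 1.2]
force: [-0.8, 0.8, 0.7]
t 11.15 tcp [ 0.5965 -0.1683  0.2546] q [-0.275  0.572  0.104  1.103  0.    -1.897] F [-0.8  0.8  0.7] w 0.0342
jaw dir -177.1 tool x dir [-0.05  1.    0.  ] y [-0.  0. -1.]
shift tool mm [0.2 2.6 0. ] turn opts about y (rad) [3.14, -0.001]
```

View pics/c2.png

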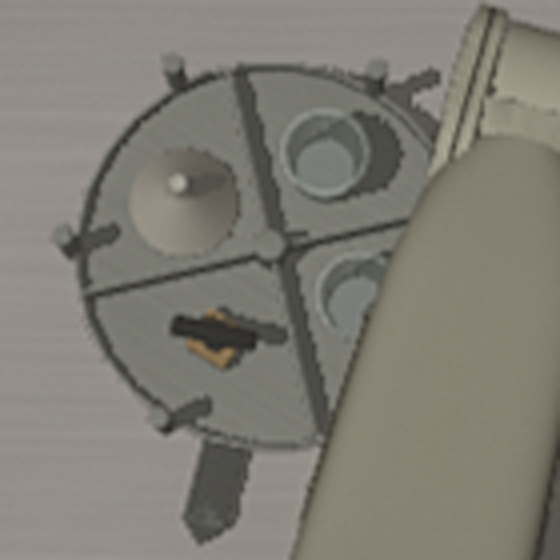

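```bash
python3 - <<'E'
from h import *
a=np.load("top1.npy")[228:260,280:312].astype(float)
g=np.clip((a-50)*255/110,0,255).astype(np.uint8)
cv2.imwrite("pics/t.png",cv2.resize(g,None,fx=16,fy=16,interpolation=cv2.INTER_NEAREST)[:,:,::-1])
E
```

```text
(no output)
```

View pics/t.png

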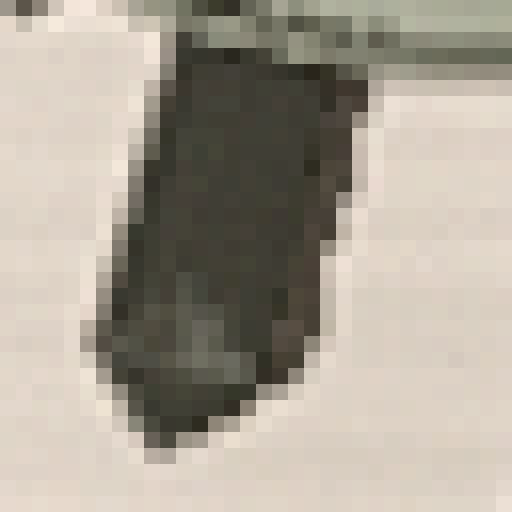

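```bash
cat > m2.py <<'E'
from h import *
from scipy.optimize import least_squares
i=bot.get_image("top")
C=lambda u,v:(240+u/4-.375,120+v/4-.375)
def X(pts,z): return np.array([ray(i,*C(u,v),z) for u,v in pts])
P0=X([(232,443),(430,373),(460,168),(305,40),(113,110),(73,312)],.108)
P1=X([(377,68),(173,63),(62,236),(161,419)],.108)
k0=np.arange(6)*np.pi/3; k1=np.arange(4)*np.pi/3
g=lambda c,a,k,P:(c+.152*np.c_[np.cos(a+k),np.sin(a+k)]-P).ravel()
s=least_squares(lambda p:np.r_[g(p[:2],p[2],k0,P0),g(p[:2],p[3],k1,P1)],[.588,-.016,3,-.4]);c=s.x[:2]
print("c",c,"a0,a1",np.degrees(s.x[2:]),"res",np.abs(s.fun).max())
T=lambda u,v:ray(i,280+u/16-.5,228+v/16-.5,.016)
an=lambda p:(round(np.hypot(*(p-c)),4),round(np.degrees(np.arctan2(*(p-c)[::-1])),2))
a,b,t=T(252,72),T(185,335),T(159,452)
print("tongue",an(a),an(b),an(t),"dir",np.degrees(np.arctan2(*(b-a)[::-1])))
print("key0",an(X([(288,143)],.097)[0]),"key1",an(X([(213,334)],.097)[0]))
E
python3 m2.py
```

```text
c [ 0.58943967 -0.01545398] a0,a1 [170.96450104 -30.50588368] res 0.002382735423553134
tongue (np.float64(0.1517), np.float64(166.22)) (np.float64(0.2035), np.float64(166.36)) (np.float64(0.2262), np.float64(166.59)) dir 166.79811375350627
key0 (np.float64(0.0763), np.float64(-9.29)) key1 (np.float64(0.0797), np.float64(149.4))
```

```bash

python3 -m handwheel '[[40,[0.05,0,-3],-0.02],[40,[0.05,0,-4.6],-0.03],[40,[0.05,0,-4.6],-0.03],[40,[0.05,0,-4.6],-0.03],[40,[0.05,0,-4.6],-0.03]]'|grep force
python3 -m handwheel '[[40,[0.05,0,-4.6],-0.03],[40,[0.05,0,-4.6],-0.03],[40,[0.05,0,-4.6],-0.03],[40,[0.05,0,-3],-0.02],[40,[0,0,-2.3],-0.015]]'|grep force
python3 -m handwheel '[[40,[0,0,-1.5],-0.01],[40,[0,0,-1],-0.007],[40,[0,0,0],0],[40,[0,0,0],0]]'|grep force
python3 plan.py 289.4 .252
python3 - <<'E'
from h import *
j=bot.get_image("top"); np.save("top2.npy",j["color"]); crop(j,"pics/c3.png")
E
```

```text
force: [-1.6, 1.5, -0.4]
force: [-2.3, 1.2, 0.7]
force: [-0.1, -0.3, 0.3]
t 12.65 tcp [ 0.6389 -0.1604  0.2548] q [-0.246  0.645  0.235  1.16   0.    -2.15 ] F [-0.1 -0.3  0.3] w 0.035
jaw dir -160.9 tool x dir [-0.33  0.94 -0.  ] y [ 0.001 -0.    -1.   ]
shift tool mm [ 0.7  2.8 -0.4] turn opts about y (rad) [3.136, -0.005]
```

View pics/c3.png

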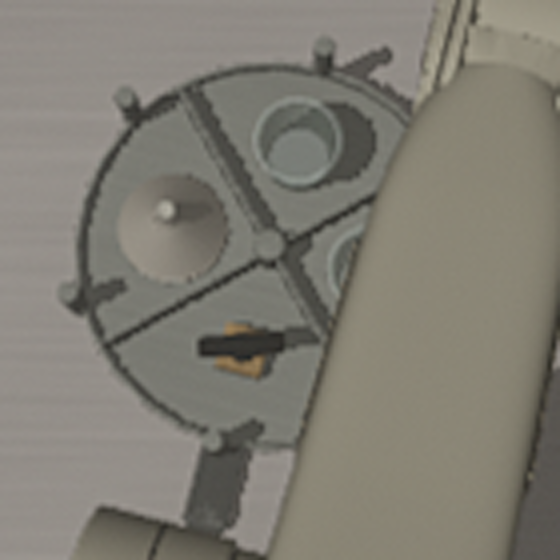

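```bash
cat > m3.py <<'E'
from m2 import *
P2=X([(324,45),(125,98),(69,292),(214,438)],.108)
r=least_squares(lambda p:g(c,p[0],k1,P2),[-.2]); print("a2",np.degrees(r.x),"res",abs(r.fun).max(),"key2",an(X([(241,345)],.097)[0]))
E
python3 m3.py
```

```text
c [ 0.58943967 -0.01545398] a0,a1 [170.96450104 -30.50588368] res 0.002382735423553134
tongue (np.float64(0.1517), np.float64(166.22)) (np.float64(0.2035), np.float64(166.36)) (np.float64(0.2262), np.float64(166.59)) dir 166.79811375350627
key0 (np.float64(0.0763), np.float64(-9.29)) key1 (np.float64(0.0797), np.float64(149.4))
a2 [-14.41035059] res 0.0014447710979422212 key2 (np.float64(0.079), np.float64(165.42))
```

```bash

python3 -m handwheel '[[40,[0,0,-0.8],-0.005],[40,[0,0,-0.8],-0.005],[40,[0,0,-0.8],-0.005],[40,[0,0,0],0],[40,[0,0,0],0]]'|grep -E "force|pos"
python3 -m handwheel '[[40,[0,0,3],0],[40,[0,0,4],0],[40,[0,-10,0],0],[40,[0,-20,0],0],[40,[0,-30,0],0]]'|grep -E "force|pos"
python3 -m handwheel '[[40,[0,-40,0],0],[40,[-40,-20,0],0],[40,[-45,0,0],0],[40,[-45,0,0],0],[40,[-45,0,0],0]]'|grep -E "force|pos"
python3 -m handwheel '[[40,[-45,0,-20],0],[40,[-40,0,-30],0],[40,[-20,0,-40],0],[40,[0,0,-40],0],[40,[0,0,0],0]]'|grep -E "force|pos"
python3 - <<'E'
from h import *
j=bot.get_image("top"); np.save("top3.npy",j["color"]); crop(j,"pics/c4.png")
E
```

```text
position: [0.6411, -0.1597, 0.2548]
force: [-1.1, -1.2, 0.7]
position: [0.6337, -0.1618, 0.3141]
force: [1.0, 0.3, -0.2]
position: [0.6943, -0.3275, 0.3769]
force: [1.4, -1.0, 0.8]
position: [0.7627, -0.3289, 0.3426]
force: [0.9, -0.1, 0.5]
```

View pics/c4.png

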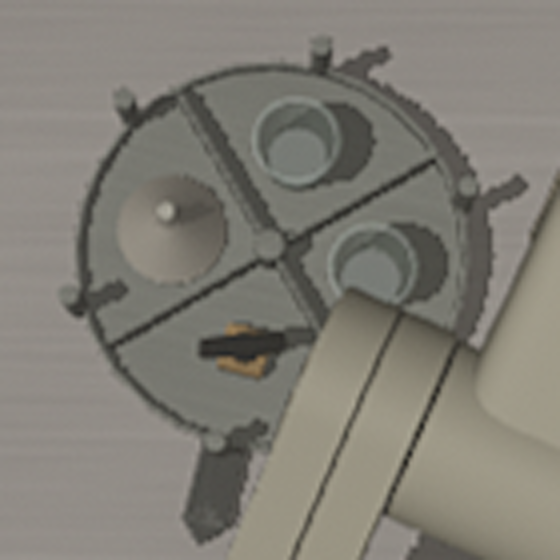

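```bash

python3 -m handwheel '[[40,[0,-30,30],0],[40,[0,-30,40],0],[40,[0,-20,45],0],[40,[0,0,45],0],[40,[0,0,45],0]]'|grep -E "force|pos"
python3 -m handwheel '[[40,[0,0,45],0],[40,[0,0,45],0],[40,[0,0,45],0],[40,[0,0,20],0],[40,[0,0,0],0]]'|grep -E "force|pos"
python3 - <<'E'
from h import *
j=bot.get_image("top"); np.save("top3.npy",j["color"]); crop(j,"pics/c5.png")
E
```

```text
position: [0.5599, -0.4001, 0.4152]
force: [-0.0, -1.5, -0.8]
position: [0.4135, -0.4541, 0.4042]
force: [0.7, -1.0, 0.1]
```

View pics/c5.png

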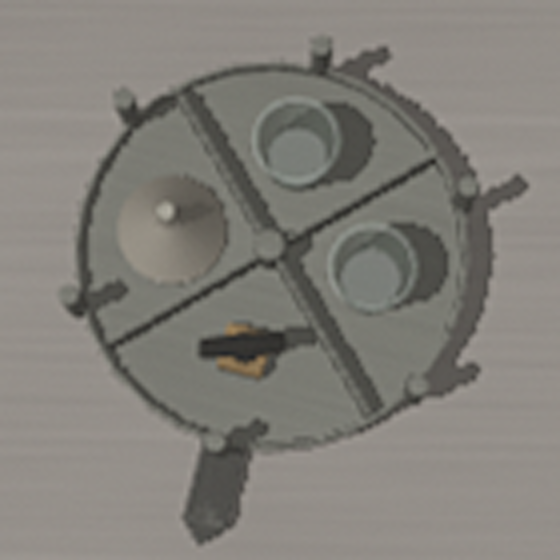

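```bash
cat > m4.py <<'E'
from m2 import *
P3=X([(321,45),(124,100),(70,296),(217,440),(418,386),(467,187)],.108)
r=least_squares(lambda p:g(p[1:],p[0],k0,P3),[-.2,*c]); print("a3",np.degrees(r.x[0]),r.x[1:],"res",abs(r.fun).max())
r=least_squares(lambda p:g(c,p[0],k0,P3),[-.2]); print("a3 joint centre",np.degrees(r.x))
im=np.load("top3.npy")[195:218,286:325].astype(int)
m=(im.max(2)<42)
w=np.clip(60-im.max(2),0,60)*m
v,u=np.nonzero(m); print("key mask",m.sum(),u.min()+286,u.max()+286,v.min()+195,v.max()+195, "cent",u.mean()+286,v.mean()+195)
print("key by mask",an(ray(i,u.mean()+286,v.mean()+195,.093)))
E
python3 m4.py | tail -5; python3 -c "
from m2 import *
print('bar',an(X([(241.5,345)],.097)[0]),'jars',[an(p) for p in X([(298,140),(373,262)],.108)],'funnel',an(X([(166,211)],.118)[0]))"|tail -1
```

```text
key0 (np.float64(0.0763), np.float64(-9.29)) key1 (np.float64(0.0797), np.float64(149.4))
a3 -13.728675382334986 [ 0.58877433 -0.01553181] res 0.0012543505116768827
a3 joint centre [-13.72867538]
key mask 3 291 302 205 209 cent 296.3333333333333 207.33333333333334
key by mask (np.float64(0.086), np.float64(159.3))
bar (np.float64(0.0789), np.float64(165.67)) jars [(np.float64(0.0777), np.float64(-14.83)), (np.float64(0.0776), np.float64(-101.53))] funnel (np.float64(0.0777), np.float64(76.1))
```

```bash
python3 - <<'E' | tail -8
from m2 import *
im=np.load("top3.npy")
n,l,st,ce=cv2.connectedComponentsWithStats((im[195:220,286:325].max(2)<58).astype(np.uint8))
k=1+st[1:,4].argmax(); p=ce[k]+[286,195]; print("key",st[k],p,an(ray(i,*p,.093)))
s=bot.get_image("scene"); np.save("sc.npy",s["color"])
e=.4*np.array([0,1,-1]);d=np.radians(166.5)
u0=proj(s,np.array([[c[0]+q*np.cos(d),c[1]+q*np.sin(d),z] for q,z in((.227,.016),(.078,.099),(.152,.110))])); print(u0)
b=s["color"][120:240,270:410].copy(); b=cv2.resize(b,None,fx=5,fy=5,interpolation=2)[:,:,::-1].copy()
for x in u0: cv2.drawMarker(b,tuple(int(v) for v in ((x-[270,120]+.5)*5)),(0,0,255),cv2.MARKER_CROSS,10,1)
cv2.imwrite("pics/s5.png",b)
E
```

```text
c [ 0.58943967 -0.01545398] a0,a1 [170.96450104 -30.50588368] res 0.002382735423553134
tongue (np.float64(0.1517), np.float64(166.22)) (np.float64(0.2035), np.float64(166.36)) (np.float64(0.2262), np.float64(166.59)) dir 166.79811375350627
key0 (np.float64(0.0763), np.float64(-9.29)) key1 (np.float64(0.0797), np.float64(149.4))
key [ 4  8 21  7 99] [300.6969697  206.03030303] (np.float64(0.0784), np.float64(167.0))
[[338.47981632 160.16544247]
 [337.9716349  190.27090612]
 [339.08375285 163.26732433]]
```

View pics/s5.png

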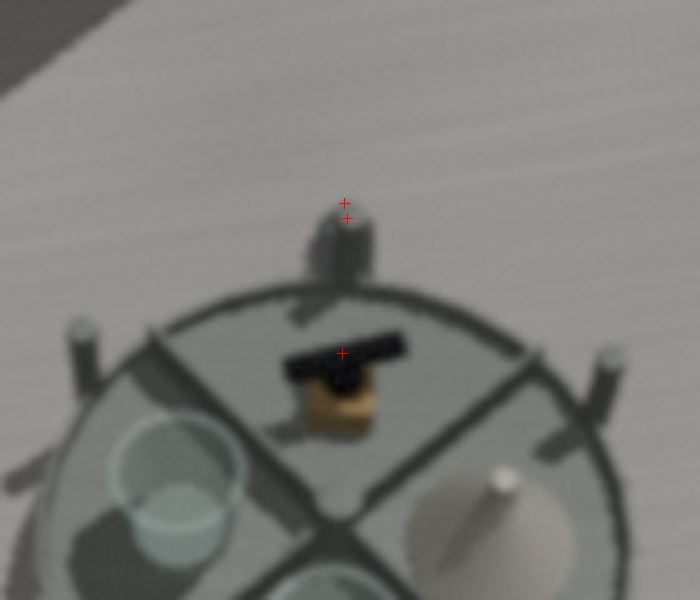

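The scene view agrees: the bar centre is on the predicted point (342,353). The tongue tip and post top are just right of and below theirs, by about the calibration error. The hand is clear and everything is standing, so I hand it in.

```bash
python3 -m handwheel '[[40,[0,0,0],0],[40,[0,0,0],0]]'; python3 -c "
from bench import bot
print(bot.get_obs()['t']); print(bot.finish_job())"
```

```text
t: 16.25
position: [0.4181, -0.4522, 0.402]
eef_rot: [-1.115, -1.495, 1.469]
force: [-0.2, 0.1, 0.4]
gripper_width: 0.0342
16.25
the job is handed in; nothing more can be done
None
```

The chuck key now stands in line with the tongue, and I handed the job in at 16.25 s of the 64 s allowed. I set the slightly open fingers loosely around one rim post and pushed it slowly anticlockwise for about 175°. Then I backed the fingers off the post, lifted the hand and moved it well to the right of the carousel.

**Alignment:** the tongue points at about 166.4° (readings 166.2 to 166.8°). The tray's key direction, from all six posts, is 166.3°. The key itself read 165.7° from its bar by eye and 167.0° from its colour mask. These readings differ by about 1.3°, so the key is in line to within about 1°. In the second camera view the key matched its predicted position, and the tongue tip was off by about 2 pixels.

**Tray contents:** the key, both jars and the funnel were still standing at the last look, about 78 mm from the axis as at the start. One jar's bearing read about 2.5° off from the others, which I put down to reading its glass rim by eye.

**Forces and other objects:** wrist force readings stayed under about 4 N, roughly the level of the sensor noise. I did not re-measure the scraper, tin, tape and sanding block at the end; the hand stayed well above or away from them.

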